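# Clear the sharpener's guard and hold the broad chisel in its slot

### The arm

A 6-joint arm with a two-finger parallel gripper is mounted at the origin on the work surface. World frame = base frame: x ahead of the robot, y to its left, z up, the work surface at z = 0. Lengths are in m, angles in rad, forces in N, time in s.
With the tool pointing down it reaches from about 0.375 to 0.9 m from the base axis. Payload 3.1 kg.
Tool frame: the origin (TCP) lies midway between the tips of the shut fingers; the grasp point (between the pads) lies 19 mm behind it (manip.grasp_offset is the distance from the TCP to the grasp point, in m); z points along the fingers, y is the line along which they close (so a half turn about z gives the same grasp; the last joint's range is limited). The gripper opens to 85 mm and grips with 20 to 120 N. Pads are 22 mm wide; open, the fingers measure 114 mm over their backs; the gripper's body (76 mm by 85 mm) begins 54 mm behind the grasp point. The pads swing forward as they close: fully open they stand 13 mm farther back than shut.
Start: joints at [1.099, 0.527, 1.433, -0, 1.181, -0.178], TCP at [0.181, 0.598, 0.231] pointing down, gripper open.
Joint ranges: [-3.08, 3.08], [-0.75, 2.2], [0.22, 2.44], [-1.43, 4.57], [0, 2.65], [-2.85, 2.85]. Speed limits (rad/s): [2.79, 2.79, 3.14, 3.14, 3.14, 3.14].

### API

Orientations are given as a unit quaternion [x, y, z, w].
In Python, from station import sensors, cams, order, manip gives the robot as it stands.
- The arm moves only by the tool move_arm, never from a script. Its argument "targets" is a list of rows, each an object of numbers: "dx", "dy", "dz": the shift along the world's x, y, z normalised to -1 to 1, where 1 is 25 mm; "rx", "ry", "rz": the turn, a rotation vector about the world's x, y, z normalised to -1 to 1, where 1 is 30 degrees. A call has exactly 10 rows; each row shifts and turns the commanded pose from where the row before left it; what a row does not reach is not made up. A row lasts 1/8 s, in which the tool goes at most 62.5 mm and 10.7 degrees, less where a joint would pass 70% of its speed; a pose out of reach is approached as far as the arm can. A call with a number of a shift or a turn outside -1 to 1 is refused whole. A call with a gripper value outside its range is refused whole. "claw" is the opening in per cent of the stroke, from 0 (shut) to 100 (fully open), set as the call begins (left out, the last holds). The fingers move at their own pace and stop on an object; "newtons" is the grip in N (left out, the last holds). Time passes only in rows, so rows that do not move let the fingers close, or fill a call up. It gives the time, the measured TCP pose, the force, the opening and the grip force at its end, in the units of the state.
- sensors.sense(): the state, without advancing time (a new reading comes with each control period).
- cams.snapshot(name): name is "scene" or "top" or "wrist"; returns the picture (400x640x3 uint8, red, green, blue); there is no depth.
- cams.camera_model(name): a dict with "fx", "fy", "cx", "cy" (pixels), "extrinsics" (4x4, takes a point from world to camera coordinates). Camera axes: x right, y down, z forward; pixel columns grow to the right and rows downward; lengths in m; the calibration is good to about 2 mm. A picture is of the moment at which its call begins: read the wrist's pose just before it. camera_model takes no time and is no camera call; for the wrist camera it gives the pose at the moment of the call.
- order.sign_off(): hands the job in; it is judged then, once.
The state is a dict: "t": time; "q": joint angles; "qd": joint speeds; "tau": joint torques, N m; "tcp_pos": TCP position; "tool_rot": TCP orientation; "force": force on the tool from outside, world axes, zero at the start; "ft_torque": the same for the moment, N m; "finger_gap": opening from 0.0 (shut) to 1.0 (fully open); "gripper_force": force on a finger pad.
Only numpy, scipy, OpenCV 4.12 (cv2) and the standard library are available. Lean on these libraries where they do the work, as an engineer would, in place of code of your own. Each camera call takes 0.05 s, during which the arm holds its last target. There are 200 camera calls.

### The job

Two cartons have been left in a pile on the chisel sharpener's guard plate, over its slot: move them one at a time, the upper one first, onto the carton standing on the bench, so that the three make one square column. Then take the broad flat chisel out of the rack, lower it upright and without forcing through the guard slot until about half of its blade is below the plate, and finish while still holding it there, hanging still in the grip and not pressed against the machine. Leave the other two chisels, the stone offcut, the brush and the bottom carton where they are.

Things in the scene. Friction and masses are not known exactly. Their poses are not given: they have to be found in the camera images.
- sharpener: enclosed bench sharpener, fixed: blue housing 180 (x) x 220 (y) x 120 (z) mm with a bright aluminium guard plate as its flat top, clear window on the -x face, motor behind (+x, 90 mm long, 97 mm high); origin at the centre of its underside, on the bench. It never moves during the work
- slot (a point): centre of the slot's mouth at the top face of the guard plate (120 mm above the bench), in the middle of the plate. The slot is a vertical through opening 10 mm wide (along x) and 42 mm long (along y) with 2 mm chamfers, in a plate 8 mm thick; below it is an open chamber with two honing wheels whose faces stand 13 mm either side of the slot's middle plane; chamber floor 108 mm below the plate's top. z up
- chisel: the broad flat steel chisel, standing edge-down in one of the rack's three wells; 0.24-0.39 kg, 150 mm long; origin at the middle of its edge (bottom). Blade 40 (y) x 8 (x) mm, from the edge to 60 mm up (a plain flat bar with a square end); above it a square shank 16 x 16 mm from 59 to 139 mm, then a round head 22 mm across up to 150 mm. z runs from edge to head
- chisel_c (a point): centre of the broad chisel, on its axis 75 mm above its edge (the place to grip is the shank, 65 to 135 mm above the edge; the neighbours leave most room for fingers that close along the chisel's x); axes as chisel
- chisel_edge (a point): middle of the broad chisel's edge, its lowest point; axes as chisel: x across the 8 mm thickness, y along the 40 mm width
- rack_top (a point): centre of the top face of the wooden chisel rack, fixed, 70 (x) x 200 (y) x 40 (z) mm; three wells at y = -62, 0 and +62 mm, each 14 (x) x 46 (y) mm and 30 mm deep (well floor 10 mm above the bench). The rack may be on the left or on the right of the sharpener
- carton_top_c (a point): the upper carton of the pile on the guard plate: closed cardboard carton 56 (x) x 90 (y) x 36 (z) mm, 0.15-0.35 kg; point at its centre, 18 mm above its underside, x across its short side, z up
- carton_low_c (a point): the lower carton of that pile, lying on the guard plate over the slot: closed cardboard carton 56 (x) x 90 (y) x 36 (z) mm, 0.15-0.35 kg; point at its centre, 18 mm above its underside, x across its short side, z up
- carton_base_c (a point): the carton standing on the bench to one side of the sharpener, bottom of the column: closed cardboard carton 56 (x) x 90 (y) x 36 (z) mm, 0.35 kg; point at its centre, 18 mm above its underside, x across its short side, z up
- point_c (a point): the point chisel (narrow tip 14 mm, same shank, head and length) in another well of the rack; point on its axis 75 mm above its tip; to be left
- claw_c (a point): the claw chisel (24 mm wide with three teeth, same shank, head and length) in the remaining well; point on its axis 75 mm above its tip; to be left
- offcut_c (a point): stone offcut 70 x 50 x 46 mm near the robot; point 20 mm above the bench; to be left
- brush_grip (a point): handle of a brush 160 mm long lying near the robot; to be left (a wooden mallet and a steel square also stand beyond the sharpener, out of the way)
Mind the look-alikes: they are no part of the job. What is shaped like the part that bears carton_top_c but pink or turquoise is not meant. What is shaped like the part that bears carton_low_c but purple is not meant.

How it is judged:
On the way, in this order (a step that is already met when the one before it is completed fails the run):
1. the upper carton stands squarely on the bench carton, let go (horizontal distance between carton_top_c and carton_base_c below 0.012 m and z of carton_top_c in the frame of carton_base_c between 0.032 and 0.04 m and angle between the x axis of carton_top_c and the x axis of carton_base_c, either way round below 0.17 rad and angle between carton_top_c's own z axis and vertical below 0.06 rad and contact force between carton_top and the fingers below 0.2 N and linear speed of carton_top below 0.03 m/s), for 0.2 s.
2. the second carton stands squarely on top of that column, let go (horizontal distance between carton_top_c and carton_base_c below 0.012 m and z of carton_top_c in the frame of carton_base_c between 0.032 and 0.04 m and angle between the x axis of carton_top_c and the x axis of carton_base_c, either way round below 0.17 rad and angle between each of carton_top_c, carton_low_c's own z axis and vertical below 0.06 rad and horizontal distance between carton_low_c and carton_top_c below 0.012 m and z of carton_low_c in the frame of carton_top_c between 0.032 and 0.04 m and angle between the x axis of carton_low_c and the x axis of carton_top_c, either way round below 0.17 rad and contact force between carton_low and the fingers below 0.2 N and linear speed of carton_low below 0.03 m/s), for 0.2 s.
At the end, for the whole second after the job is handed in: Cartons in one column (each within 12 mm and 10 deg of the one below, let go, bottom one shifted under 40 mm). Broad chisel held in the gripper, upright within 7 deg, edge 14-46 mm below the top of the guard plate in the slot, still, pressing on the machine with under 8 N (all of step 2 and contact force between carton_top and the fingers below 0.2 N and linear speed of carton_top below 0.03 m/s and height (world z) of carton_base_c below 0.022 m and distance of carton_base_c from where it was at the start of the episode below 0.04 m and z of chisel_edge in the frame of slot between -0.046 and -0.014 m and horizontal distance between chisel_edge and slot below 0.008 m and angle between the y axis of chisel_edge and the y axis of slot, either way round below 0.15 rad and angle between chisel_c's own z axis and vertical below 0.12 rad and contact force between chisel and the fingers above 2 N and contact force between chisel and sharpener below 8 N and linear speed of chisel below 0.02 m/s); the arm keeps its last pose, push and grip.
It fails at once if another chisel, the offcut or the brush is shifted by more than 30 mm (distance of any of point_c, claw_c, offcut_c, brush_grip from where it was at the start of the episode above 0.03 m).
It fails at once if the broad chisel is forced against the machine with more than 40 N (contact force between chisel and sharpener above 40 N).
It also fails if it takes over 72 s, if anything falls off the work surface, if the arm or the gripper's body presses on something with over 40 N, if the wrist force passes 120 N, or if a joint passes its speed limit or range.

## Working session

There is one attempt and no reset: what is moved stays moved. The work goes in short steps, Python scripts to look and compute and a tool call to move; the robot and the scene stay as the last step left them, time stands still between calls to the robot, and variables do not carry over. Pictures are saved under pics/ and viewed, at most 12 in all, crops included, and the job is handed in when it is done.

Besides the shell and the picture viewer there is one more tool, called in YAML: its name, and indented under it one key for each argument. move_arm: Moves the arm, as the interface text tells. Scaled input: -1 to 1 covers 25 mm each way for a shift and 30 degrees each way for a turn. Its arguments: {"type":"object","properties":{"targets":{"type":"array"},"claw":{"type":"number"},"newtons":{"type":"number"}},"required":["targets"]}

```bash
mkdir -p pics; cat > h.py <<'E'
import numpy as np, cv2
from station import sensors, cams, order, manip
def snap(name, fn, crop=None, scale=1):
    m=cams.camera_model(name); im=cams.snapshot(name)
    np.savez('pics/'+fn+'.npz',im=im,E=m['extrinsics'],K=[m['fx'],m['fy'],m['cx'],m['cy']])
    save(fn,fn,crop,scale)
def save(src,fn,crop=None,scale=1):
    im=np.load('pics/'+src+'.npz')['im']
    if crop: im=im[crop[1]:crop[3],crop[0]:crop[2]]
    im=cv2.resize(im,None,fx=scale,fy=scale,interpolation=cv2.INTER_CUBIC)
    cv2.imwrite('pics/'+fn+'.png',im[:,:,::-1])
def px2w(src,uv,z):
    d=np.load('pics/'+src+'.npz');E=np.array(d['E']);fx,fy,cx,cy=d['K']
    R,t=E[:3,:3],E[:3,3];c=-R.T@t
    r=R.T@np.array([(uv[0]-cx)/fx,(uv[1]-cy)/fy,1]);s=(z-c[2])/r[2]
    return c+s*r
def w2px(src,p):
    d=np.load('pics/'+src+'.npz');E=np.array(d['E']);fx,fy,cx,cy=d['K']
    q=E[:3,:3]@np.array(p)+E[:3,3];return np.array([fx*q[0]/q[2]+cx,fy*q[1]/q[2]+cy])
E
python3 - <<'E'
from h import *
s=sensors.sense();print(s['t'],s['tcp_pos'],s['tool_rot'],s['finger_gap'],manip.grasp_offset)
snap('top','top0');snap('scene','scene0')
for n in('top0','scene0'):
    d=np.load(f'pics/{n}.npz');E=d['E'];print(n,d['K'],(-E[:3,:3].T@E[:3,3]).round(3),E[:3,:3].round(2).tolist())
E
```

```text
0.0 [0.18063506 0.59755473 0.23033182] [ 1.46371551e-01  9.89229075e-01 -1.04633869e-03 -3.34745174e-04] 0.9986959693909284 0.0187
top0 [500.1338365  500.1338365  317.59708617 208.03623045] [ 0.426 -0.008  1.27 ] [[0.03, -1.0, -0.02], [-1.0, -0.03, -0.08], [0.08, 0.02, -1.0]]
scene0 [374.67923304 374.67923304 319.61064666 200.44895259] [1.023 0.342 0.614] [[-0.55, 0.83, 0.02], [0.52, 0.36, -0.77], [-0.65, -0.42, -0.63]]
```

View pics/top0.png

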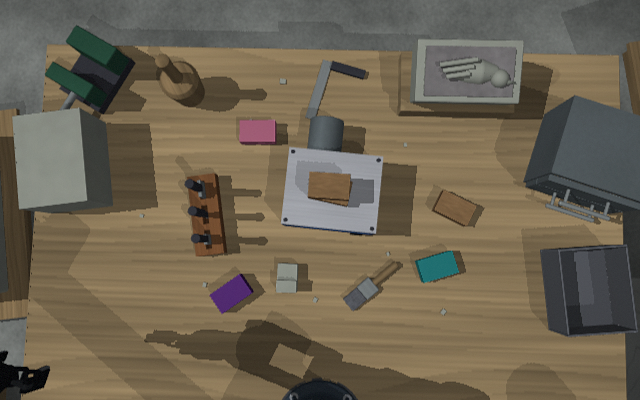

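View pics/scene0.png

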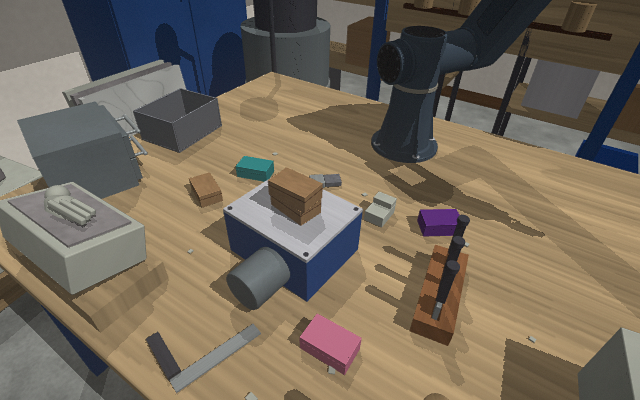

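The top view shows the brown pile at (330,188) and the brown bench carton at (457,208). The look-alikes are pink at (258,132), turquoise at (438,266) and purple at (232,293). The rack is on the left, with chisel heads at about (193,185), (197,211) and (203,240). I choose the brown ones and check them close up.

```bash
python3 - <<'E'
from h import *
t=np.load('pics/top0.npz')['im'];s=np.load('pics/scene0.npz')['im']
f=lambda im,x,y,w,h,k:cv2.resize(im[y:y+h,x:x+w],None,fx=k,fy=k,interpolation=cv2.INTER_CUBIC)
a=np.hstack([f(t,275,140,112,100,4),f(t,425,180,64,100,4)[:400]])
im=np.hstack([f(t,290,160,80,60,5),f(t,430,180,80,60,5)])
im2=np.hstack([f(s,400,205,80,60,5)*1,f(s,400,265,80,60,5)])
cv2.imwrite('pics/m1.png',np.vstack([im,im2])[:,:,::-1])
E
```

```text
(no output)
```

View pics/m1.png

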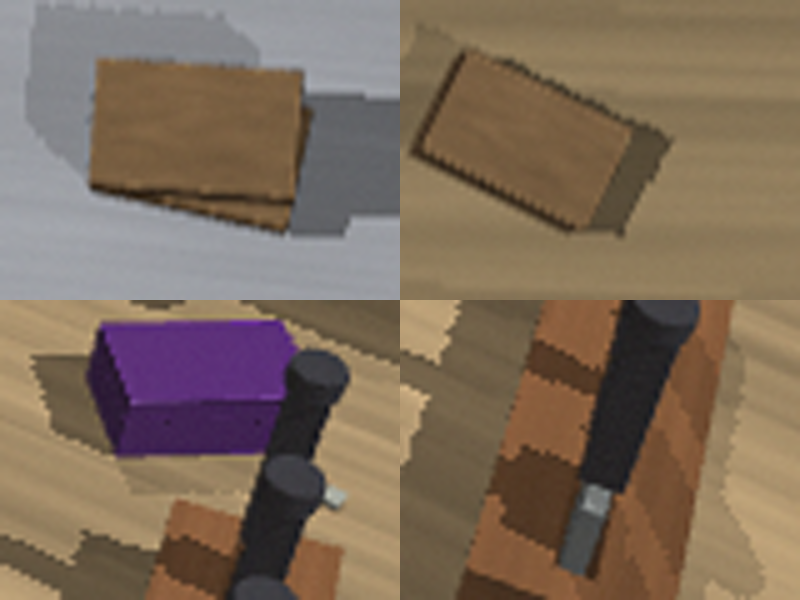

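```bash
cat >> h.py <<'E'
def rect(src,pts,z,nm):
    P=np.array([px2w(src,p,z)[:2] for p in pts]);c=P.mean(0)
    L=[np.linalg.norm(P[i]-P[(i+1)%4])*1e3 for i in range(4)]
    A=[np.degrees(np.arctan2(*(P[(i+1)%4]-P[i])[::-1])).round(1) for i in range(4)]
    print(nm,c.round(4),np.round(L),A);return c
E
python3 - <<'E'
from h import *
o=lambda pts,x,y:[(x+a/5-.4,y+b/5-.4) for a,b in pts]
rect('top0',o([(97,58),(303,72),(294,200),(90,187)],290,160),.192,'top')
rect('top0',o([(67,50),(235,127),(180,228),(20,145)],430,180),.036,'base')
rect('top0',[(289,147),(383,157),(377,235),(282,224)],.12,'plate')
for p in [(196,185),(196,211),(203,240)]: print(px2w('top0',p,.16).round(3))
d=px2w('top0',(193,185),.16)
rect('top0',[(188,176),(218,174),(226,253),(196,256)],.04,'rack')
E
```

```text
top [ 0.5642 -0.0092] [90. 56. 89. 57.] [np.float64(-92.5), np.float64(177.3), np.float64(87.8), np.float64(-1.4)]
base [ 0.5384 -0.3208] [90. 57. 88. 53.] [np.float64(-113.6), np.float64(152.1), np.float64(63.7), np.float64(-25.4)]
plate [ 0.5618 -0.0185] [220. 182. 220. 180.] [np.float64(-94.7), np.float64(176.7), np.float64(85.0), np.float64(-3.3)]
[0.562 0.289 0.16 ]
[0.503 0.286 0.16 ]
[0.439 0.267 0.16 ]
rack [0.5034 0.29  ] [ 75. 197.  74. 200.] [np.float64(-84.7), np.float64(-171.7), np.float64(97.3), np.float64(8.5)]
```

move_arm:
  targets:
    - {"dx": 0.64, "dy": -1, "dz": 0.2, "rz": -0.25}
    - {"dx": 0.64, "dy": -1, "dz": 0.2, "rz": -0.25}
    - {"dx": 0.64, "dy": -1, "dz": 0.2, "rz": -0.25}
    - {"dx": 0.64, "dy": -1, "dz": 0.2, "rz": -0.25}
    - {"dx": 0.64, "dy": -1, "rz": -0.25}
    - {"dx": 0.64, "dy": -1, "rz": -0.25}
    - {"dx": 0.64, "dy": -1, "rz": -0.25}
    - {"dx": 0.64, "dy": -1, "rz": -0.25}
    - {"dx": 0.64, "dy": -1, "rz": -0.25}
    - {"dx": 0.64, "dy": -1, "rz": -0.25}
  claw: 100
  newtons: 30

```text
schema error: expected keys dx, dy, dz, rx, ry, rz
```

move_arm:
  targets:
    - {"dx": 0.64, "dy": -1}
    - {"dx": 0.64, "dy": -1}
    - {"dx": 0.64, "dy": -1}
    - {"dx": 0.64, "dy": -1}
    - {"dx": 0.64, "dy": -1}
    - {"dx": 0.64, "dy": -1}
    - {"dx": 0.64, "dy": -1}
    - {"dx": 0.64, "dy": -1}
    - {"dx": 0.64, "dy": -1}
    - {"dx": 0.64, "dy": -1}

```text
schema error: expected keys dx, dy, dz, rx, ry, rz
```

move_arm:
  targets:
    - {"dx": 0.5, "dy": -0.85}
    - {"dx": 0.5, "dy": -0.85}
    - {"dx": 0.5, "dy": -0.85}
    - {"dx": 0.5, "dy": -0.85}
    - {"dx": 0.5, "dy": -0.85}
    - {"dz": -0.4}
    - {"dz": -0.4}
    - {}
    - {}
    - {}

```text
schema error: expected keys dx, dy, dz, rx, ry, rz
```

All six keys are needed in every row.

move_arm:
  targets:
    - {"dx": 0.64, "dy": -1, "dz": 0.2, "rx": 0, "ry": 0, "rz": -0.25}
    - {"dx": 0.64, "dy": -1, "dz": 0.2, "rx": 0, "ry": 0, "rz": -0.25}
    - {"dx": 0.64, "dy": -1, "dz": 0.2, "rx": 0, "ry": 0, "rz": -0.25}
    - {"dx": 0.64, "dy": -1, "dz": 0.2, "rx": 0, "ry": 0, "rz": -0.25}
    - {"dx": 0.64, "dy": -1, "dz": 0, "rx": 0, "ry": 0, "rz": -0.25}
    - {"dx": 0.64, "dy": -1, "dz": 0, "rx": 0, "ry": 0, "rz": -0.25}
    - {"dx": 0.64, "dy": -1, "dz": 0, "rx": 0, "ry": 0, "rz": -0.25}
    - {"dx": 0.64, "dy": -1, "dz": 0, "rx": 0, "ry": 0, "rz": -0.25}
    - {"dx": 0.64, "dy": -1, "dz": 0, "rx": 0, "ry": 0, "rz": -0.25}
    - {"dx": 0.64, "dy": -1, "dz": 0, "rx": 0, "ry": 0, "rz": -0.25}
  claw: 100
  newtons: 30

```text
t: 1.35
tcp_pos: [0.3411, 0.3472, 0.251]
tool_rot: [0.72, 0.694, -0.0, -0.0]
force: [-0.3, 0.6, -0.1]
finger_gap: 1.004
gripper_force: 0.0
```

move_arm:
  targets:
    - {"dx": 0.64, "dy": -1, "dz": 0, "rx": 0, "ry": 0, "rz": 0}
    - {"dx": 0.64, "dy": -1, "dz": 0, "rx": 0, "ry": 0, "rz": 0}
    - {"dx": 0.64, "dy": -1, "dz": 0, "rx": 0, "ry": 0, "rz": 0}
    - {"dx": 0.64, "dy": -1, "dz": 0, "rx": 0, "ry": 0, "rz": 0}
    - {"dx": 0.64, "dy": -1, "dz": 0, "rx": 0, "ry": 0, "rz": 0}
    - {"dx": 0.64, "dy": -1, "dz": 0, "rx": 0, "ry": 0, "rz": 0}
    - {"dx": 0.64, "dy": -1, "dz": 0, "rx": 0, "ry": 0, "rz": 0}
    - {"dx": 0.64, "dy": -1, "dz": 0, "rx": 0, "ry": 0, "rz": 0}
    - {"dx": 0.64, "dy": -1, "dz": 0, "rx": 0, "ry": 0, "rz": 0}
    - {"dx": 0.64, "dy": -1, "dz": 0, "rx": 0, "ry": 0, "rz": 0}

```text
t: 2.6
tcp_pos: [0.5011, 0.0973, 0.251]
tool_rot: [0.718, 0.696, -0.0, -0.0]
force: [-0.4, -0.4, 0.9]
finger_gap: 1.003
gripper_force: 0.0
```

move_arm:
  targets:
    - {"dx": 0.5, "dy": -0.85, "dz": 0, "rx": 0, "ry": 0, "rz": 0}
    - {"dx": 0.5, "dy": -0.85, "dz": 0, "rx": 0, "ry": 0, "rz": 0}
    - {"dx": 0.5, "dy": -0.85, "dz": 0, "rx": 0, "ry": 0, "rz": 0}
    - {"dx": 0.5, "dy": -0.85, "dz": 0, "rx": 0, "ry": 0, "rz": 0}
    - {"dx": 0.5, "dy": -0.85, "dz": 0, "rx": 0, "ry": 0, "rz": 0}
    - {"dx": 0, "dy": 0, "dz": 0, "rx": 0, "ry": 0, "rz": 0}
    - {"dx": 0, "dy": 0, "dz": 0, "rx": 0, "ry": 0, "rz": 0}
    - {"dx": 0, "dy": 0, "dz": 0, "rx": 0, "ry": 0, "rz": 0}
    - {"dx": 0, "dy": 0, "dz": 0, "rx": 0, "ry": 0, "rz": 0}
    - {"dx": 0, "dy": 0, "dz": 0, "rx": 0, "ry": 0, "rz": 0}

```text
t: 3.85
tcp_pos: [0.5633, -0.0076, 0.2514]
tool_rot: [0.718, 0.696, 0.0, 0.0]
force: [-0.4, 1.2, 0.2]
finger_gap: 1.004
gripper_force: 0.0
```

move_arm:
  targets:
    - {"dx": 0.04, "dy": -0.06, "dz": -0.6, "rx": 0, "ry": 0, "rz": 0}
    - {"dx": 0, "dy": 0, "dz": -0.6, "rx": 0, "ry": 0, "rz": 0}
    - {"dx": 0, "dy": 0, "dz": -0.6, "rx": 0, "ry": 0, "rz": 0}
    - {"dx": 0, "dy": 0, "dz": -0.6, "rx": 0, "ry": 0, "rz": 0}
    - {"dx": 0, "dy": 0, "dz": -0.6, "rx": 0, "ry": 0, "rz": 0}
    - {"dx": 0, "dy": 0, "dz": -0.4, "rx": 0, "ry": 0, "rz": 0}
    - {"dx": 0, "dy": 0, "dz": -0.2, "rx": 0, "ry": 0, "rz": 0}
    - {"dx": 0, "dy": 0, "dz": 0, "rx": 0, "ry": 0, "rz": 0}
    - {"dx": 0, "dy": 0, "dz": 0, "rx": 0, "ry": 0, "rz": 0}
    - {"dx": 0, "dy": 0, "dz": 0, "rx": 0, "ry": 0, "rz": 0}

```text
t: 5.1
tcp_pos: [0.5648, -0.0096, 0.1619]
tool_rot: [0.718, 0.696, 0.0, 0.001]
force: [0.6, -1.2, 0.3]
finger_gap: 1.0
gripper_force: 0.0
```

move_arm:
  targets:
    - {"dx": 0, "dy": 0, "dz": 0, "rx": 0, "ry": 0, "rz": 0}
    - {"dx": 0, "dy": 0, "dz": 0, "rx": 0, "ry": 0, "rz": 0}
    - {"dx": 0, "dy": 0, "dz": 0, "rx": 0, "ry": 0, "rz": 0}
    - {"dx": 0, "dy": 0, "dz": 0, "rx": 0, "ry": 0, "rz": 0}
    - {"dx": 0, "dy": 0, "dz": 0, "rx": 0, "ry": 0, "rz": 0}
    - {"dx": 0, "dy": 0, "dz": 0, "rx": 0, "ry": 0, "rz": 0}
    - {"dx": 0, "dy": 0, "dz": 0, "rx": 0, "ry": 0, "rz": 0}
    - {"dx": 0, "dy": 0, "dz": 0, "rx": 0, "ry": 0, "rz": 0}
    - {"dx": 0, "dy": 0, "dz": 0, "rx": 0, "ry": 0, "rz": 0}
    - {"dx": 0, "dy": 0, "dz": 0, "rx": 0, "ry": 0, "rz": 0}
  claw: 30

```text
t: 6.35
tcp_pos: [0.5648, -0.0096, 0.1617]
tool_rot: [0.718, 0.696, 0.0, 0.0]
force: [-0.9, -0.6, 5.2]
finger_gap: 0.653
gripper_force: 33.7
```

move_arm:
  targets:
    - {"dx": 0, "dy": 0, "dz": 0.6, "rx": 0, "ry": 0, "rz": 0}
    - {"dx": 0, "dy": 0, "dz": 0.8, "rx": 0, "ry": 0, "rz": 0}
    - {"dx": 0, "dy": -0.2, "dz": 0.8, "rx": 0, "ry": 0, "rz": 0}
    - {"dx": -0.08, "dy": -0.6, "dz": 0.2, "rx": 0, "ry": 0, "rz": -0.08}
    - {"dx": -0.08, "dy": -0.9, "dz": 0, "rx": 0, "ry": 0, "rz": -0.08}
    - {"dx": -0.08, "dy": -0.9, "dz": 0, "rx": 0, "ry": 0, "rz": -0.08}
    - {"dx": -0.08, "dy": -0.9, "dz": 0, "rx": 0, "ry": 0, "rz": -0.08}
    - {"dx": -0.08, "dy": -0.9, "dz": 0, "rx": 0, "ry": 0, "rz": -0.08}
    - {"dx": -0.08, "dy": -0.9, "dz": 0, "rx": 0, "ry": 0, "rz": -0.08}
    - {"dx": -0.08, "dy": -0.9, "dz": 0, "rx": 0, "ry": 0, "rz": -0.08}

```text
t: 7.6
tcp_pos: [0.5494, -0.1658, 0.2205]
tool_rot: [0.813, 0.582, -0.001, -0.001]
force: [-0.4, 0.4, -1.7]
finger_gap: 0.652
gripper_force: 32.7
```

move_arm:
  targets:
    - {"dx": -0.08, "dy": -0.9, "dz": 0, "rx": 0, "ry": 0, "rz": -0.08}
    - {"dx": -0.08, "dy": -0.9, "dz": 0, "rx": 0, "ry": 0, "rz": -0.08}
    - {"dx": -0.08, "dy": -0.9, "dz": 0, "rx": 0, "ry": 0, "rz": -0.08}
    - {"dx": -0.08, "dy": -0.9, "dz": 0, "rx": 0, "ry": 0, "rz": 0}
    - {"dx": -0.08, "dy": -0.9, "dz": -0.4, "rx": 0, "ry": 0, "rz": 0}
    - {"dx": -0.08, "dy": -0.85, "dz": -0.8, "rx": 0, "ry": 0, "rz": 0}
    - {"dx": 0, "dy": -0.5, "dz": -0.8, "rx": 0, "ry": 0, "rz": 0}
    - {"dx": 0, "dy": -0.4, "dz": -0.8, "rx": 0, "ry": 0, "rz": 0}
    - {"dx": 0, "dy": 0, "dz": -0.8, "rx": 0, "ry": 0, "rz": 0}
    - {"dx": 0, "dy": 0, "dz": -0.8, "rx": 0, "ry": 0, "rz": 0}

```text
t: 8.85
tcp_pos: [0.5381, -0.3204, 0.1092]
tool_rot: [0.847, 0.531, -0.0, -0.001]
force: [0.4, 0.3, -2.5]
finger_gap: 0.651
gripper_force: 32.8
```

```bash
python3 - <<'E'
from h import *
s=sensors.sense();print(s['tcp_pos'],s['tool_rot'])
snap('top','top1');
t=np.load('pics/top1.npz')['im']
f=lambda im,x,y,w,h,k:cv2.resize(im[y:y+h,x:x+w],None,fx=k,fy=k,interpolation=cv2.INTER_CUBIC)
cv2.imwrite('pics/m2.png',np.hstack([f(t,275,140,114,100,4),f(t,425,160,80,100,4)])[:,:,::-1])
E
```

```text
[ 0.53814926 -0.32036839  0.10919897] [ 8.47199518e-01  5.31274103e-01 -1.34579042e-04 -8.86524102e-04]
```

View pics/m2.png

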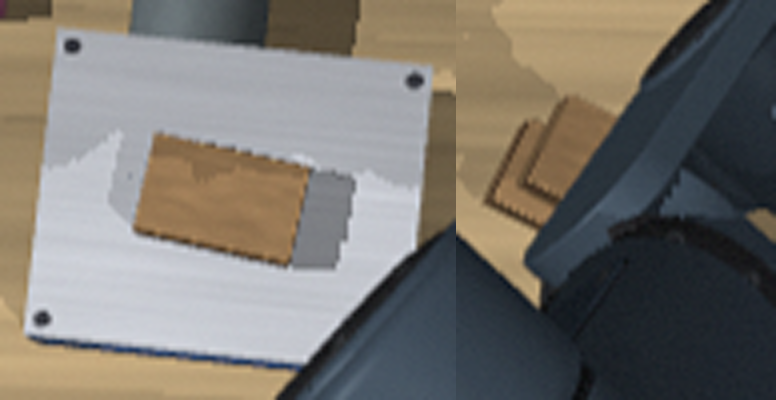

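Top carton held, aligned over the base. The low carton corners in the crop are at (153,132), (310,170), (292,266) and (135,232).

move_arm:
  targets:
    - {"dx": 0, "dy": 0, "dz": -0.6, "rx": 0, "ry": 0, "rz": 0}
    - {"dx": 0, "dy": 0, "dz": -0.6, "rx": 0, "ry": 0, "rz": 0}
    - {"dx": 0, "dy": 0, "dz": -0.5, "rx": 0, "ry": 0, "rz": 0}
    - {"dx": 0, "dy": 0, "dz": -0.4, "rx": 0, "ry": 0, "rz": 0}
    - {"dx": 0, "dy": 0, "dz": -0.2, "rx": 0, "ry": 0, "rz": 0}
    - {"dx": 0, "dy": 0, "dz": -0.15, "rx": 0, "ry": 0, "rz": 0}
    - {"dx": 0, "dy": 0, "dz": -0.1, "rx": 0, "ry": 0, "rz": 0}
    - {"dx": 0, "dy": 0, "dz": -0.1, "rx": 0, "ry": 0, "rz": 0}
    - {"dx": 0, "dy": 0, "dz": 0, "rx": 0, "ry": 0, "rz": 0}
    - {"dx": 0, "dy": 0, "dz": 0, "rx": 0, "ry": 0, "rz": 0}

```text
t: 10.15
tcp_pos: [0.5385, -0.3208, 0.0452]
tool_rot: [0.847, 0.531, 0.0, 0.0]
force: [0.5, 0.9, -2.5]
finger_gap: 0.653
gripper_force: 32.8
```

```bash
python3 - <<'E'
from h import *
o=lambda pts,x,y,k=4:[(x+a/k-.4,y+b/k-.4) for a,b in pts]
rect('top1',o([(153,132),(310,170),(292,266),(135,232)],275,140),.156,'low')
rect('top1',o([(72,45),(414,80)]*2,275,140),.12,'bolts')
E
```

```text
low [ 0.5595 -0.0126] [91. 55. 90. 57.] [np.float64(-102.3), np.float64(170.8), np.float64(79.2), np.float64(-8.5)]
bolts [ 0.6445 -0.0225] [200. 200. 200. 200.] [np.float64(-94.5), np.float64(85.5), np.float64(-94.5), np.float64(85.5)]
```

move_arm:
  targets:
    - {"dx": 0, "dy": 0, "dz": -0.06, "rx": 0, "ry": 0, "rz": 0}
    - {"dx": 0, "dy": 0, "dz": -0.04, "rx": 0, "ry": 0, "rz": 0}
    - {"dx": 0, "dy": 0, "dz": -0.04, "rx": 0, "ry": 0, "rz": 0}
    - {"dx": 0, "dy": 0, "dz": 0, "rx": 0, "ry": 0, "rz": 0}
    - {"dx": 0, "dy": 0, "dz": 0, "rx": 0, "ry": 0, "rz": 0}
    - {"dx": 0, "dy": 0, "dz": 0, "rx": 0, "ry": 0, "rz": 0}
    - {"dx": 0, "dy": 0, "dz": 0, "rx": 0, "ry": 0, "rz": 0}
    - {"dx": 0, "dy": 0, "dz": 0, "rx": 0, "ry": 0, "rz": 0}
    - {"dx": 0, "dy": 0, "dz": 0, "rx": 0, "ry": 0, "rz": 0}
    - {"dx": 0, "dy": 0, "dz": 0, "rx": 0, "ry": 0, "rz": 0}

```text
t: 11.4
tcp_pos: [0.5385, -0.3208, 0.0418]
tool_rot: [0.847, 0.531, -0.0, 0.0]
force: [-1.8, 0.7, 4.2]
finger_gap: 0.647
gripper_force: 33.5
```

move_arm:
  targets:
    - {"dx": 0, "dy": 0, "dz": 0, "rx": 0, "ry": 0, "rz": 0}
    - {"dx": 0, "dy": 0, "dz": 0, "rx": 0, "ry": 0, "rz": 0}
    - {"dx": 0, "dy": 0, "dz": 0, "rx": 0, "ry": 0, "rz": 0}
    - {"dx": 0, "dy": 0, "dz": 0, "rx": 0, "ry": 0, "rz": 0}
    - {"dx": 0, "dy": 0, "dz": 0, "rx": 0, "ry": 0, "rz": 0}
    - {"dx": 0, "dy": 0, "dz": 0.2, "rx": 0, "ry": 0, "rz": 0}
    - {"dx": 0, "dy": 0, "dz": 0.6, "rx": 0, "ry": 0, "rz": 0}
    - {"dx": 0, "dy": 0, "dz": 0.9, "rx": 0, "ry": 0, "rz": 0}
    - {"dx": 0, "dy": 0, "dz": 1, "rx": 0, "ry": 0, "rz": 0}
    - {"dx": 0, "dy": 0, "dz": 1, "rx": 0, "ry": 0, "rz": 0}
  claw: 100

```text
t: 12.65
tcp_pos: [0.5387, -0.321, 0.1361]
tool_rot: [0.847, 0.531, 0.0, 0.001]
force: [0.4, -1.2, 0.2]
finger_gap: 1.001
gripper_force: 0.0
```

move_arm:
  targets:
    - {"dx": 0, "dy": 0.3, "dz": 1, "rx": 0, "ry": 0, "rz": 0}
    - {"dx": 0.05, "dy": 0.6, "dz": 1, "rx": 0, "ry": 0, "rz": 0.05}
    - {"dx": 0.05, "dy": 0.9, "dz": 0.6, "rx": 0, "ry": 0, "rz": 0.05}
    - {"dx": 0.05, "dy": 1, "dz": 0.4, "rx": 0, "ry": 0, "rz": 0.05}
    - {"dx": 0.05, "dy": 1, "dz": 0, "rx": 0, "ry": 0, "rz": 0.05}
    - {"dx": 0.1, "dy": 1, "dz": 0, "rx": 0, "ry": 0, "rz": 0.05}
    - {"dx": 0.1, "dy": 1, "dz": 0, "rx": 0, "ry": 0, "rz": 0.05}
    - {"dx": 0.1, "dy": 1, "dz": 0, "rx": 0, "ry": 0, "rz": 0.05}
    - {"dx": 0.1, "dy": 1, "dz": 0, "rx": 0, "ry": 0, "rz": 0.05}
    - {"dx": 0.1, "dy": 1, "dz": 0, "rx": 0, "ry": 0, "rz": 0.05}

```text
t: 13.9
tcp_pos: [0.555, -0.0983, 0.2079]
tool_rot: [0.778, 0.628, -0.001, -0.001]
force: [1.1, -0.8, -0.0]
finger_gap: 0.999
gripper_force: 0.0
```

```bash
python3 - <<'E'
from h import *
s=sensors.sense();print(s['tcp_pos'],s['tool_rot'])
snap('top','top2');
t=np.load('pics/top2.npz')['im']
cv2.imwrite('pics/m3.png',cv2.resize(t[150:250,400:500],None,fx=6,fy=6,interpolation=cv2.INTER_CUBIC)[:,:,::-1])
E
```

```text
[ 0.55502822 -0.09831512  0.2078918 ] [ 7.78186077e-01  6.28032293e-01 -6.34609359e-04 -1.21043056e-03]
```

View pics/m3.png

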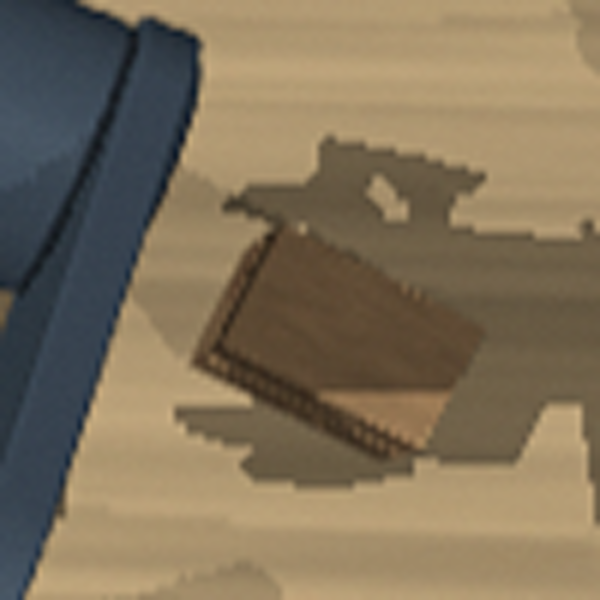

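move_arm:
  targets:
    - {"dx": 0.1, "dy": 1, "dz": 0, "rx": 0, "ry": 0, "rz": 0.04}
    - {"dx": 0.08, "dy": 1, "dz": 0, "rx": 0, "ry": 0, "rz": 0}
    - {"dx": 0, "dy": 0.9, "dz": 0, "rx": 0, "ry": 0, "rz": 0}
    - {"dx": 0, "dy": 0.53, "dz": 0, "rx": 0, "ry": 0, "rz": 0}
    - {"dx": 0, "dy": 0, "dz": -0.4, "rx": 0, "ry": 0, "rz": 0}
    - {"dx": 0, "dy": 0, "dz": -0.8, "rx": 0, "ry": 0, "rz": 0}
    - {"dx": 0, "dy": 0, "dz": -0.8, "rx": 0, "ry": 0, "rz": 0}
    - {"dx": 0, "dy": 0, "dz": -0.7, "rx": 0, "ry": 0, "rz": 0}
    - {"dx": 0, "dy": 0, "dz": -0.4, "rx": 0, "ry": 0, "rz": 0}
    - {"dx": 0, "dy": 0, "dz": -0.15, "rx": 0, "ry": 0, "rz": 0}

```text
t: 15.2
tcp_pos: [0.5601, -0.0155, 0.1269]
tool_rot: [0.773, 0.635, -0.0, -0.0]
force: [0.1, 0.3, 0.6]
finger_gap: 1.005
gripper_force: 0.0
```

```bash
python3 - <<'E'
from h import *
rect('top2',[(400+a/6-.4,150+b/6-.4) for a,b in [(280,222),(484,328),(425,455),(216,347)]],.072,'placed')
E
```

```text
placed [ 0.5382 -0.3199] [91. 56. 93. 57.] [np.float64(-116.5), np.float64(155.6), np.float64(63.8), np.float64(-26.2)]
```

move_arm:
  targets:
    - {"dx": 0, "dy": 0.1, "dz": -0.04, "rx": 0, "ry": 0, "rz": 0}
    - {"dx": 0, "dy": 0, "dz": 0, "rx": 0, "ry": 0, "rz": 0}
    - {"dx": 0, "dy": 0, "dz": 0, "rx": 0, "ry": 0, "rz": 0}
    - {"dx": 0, "dy": 0, "dz": 0, "rx": 0, "ry": 0, "rz": 0}
    - {"dx": 0, "dy": 0, "dz": 0, "rx": 0, "ry": 0, "rz": 0}
    - {"dx": 0, "dy": 0, "dz": 0, "rx": 0, "ry": 0, "rz": 0}
    - {"dx": 0, "dy": 0, "dz": 0, "rx": 0, "ry": 0, "rz": 0}
    - {"dx": 0, "dy": 0, "dz": 0, "rx": 0, "ry": 0, "rz": 0}
    - {"dx": 0, "dy": 0, "dz": 0, "rx": 0, "ry": 0, "rz": 0}
    - {"dx": 0, "dy": 0, "dz": 0, "rx": 0, "ry": 0, "rz": 0}
  claw: 30

```text
t: 16.45
tcp_pos: [0.5609, -0.0125, 0.1274]
tool_rot: [0.772, 0.635, 0.0, 0.0]
force: [0.7, 1.3, 5.7]
finger_gap: 0.647
gripper_force: 34.5
```

move_arm:
  targets:
    - {"dx": 0, "dy": 0, "dz": 0.6, "rx": 0, "ry": 0, "rz": 0}
    - {"dx": 0, "dy": 0, "dz": 0.7, "rx": 0, "ry": 0, "rz": 0}
    - {"dx": 0, "dy": -0.2, "dz": 0.5, "rx": 0, "ry": 0, "rz": 0}
    - {"dx": -0.07, "dy": -0.6, "dz": 0.2, "rx": 0, "ry": 0, "rz": -0.05}
    - {"dx": -0.07, "dy": -0.9, "dz": 0, "rx": 0, "ry": 0, "rz": -0.05}
    - {"dx": -0.07, "dy": -0.9, "dz": 0, "rx": 0, "ry": 0, "rz": -0.05}
    - {"dx": -0.07, "dy": -0.9, "dz": 0, "rx": 0, "ry": 0, "rz": -0.05}
    - {"dx": -0.07, "dy": -0.9, "dz": 0, "rx": 0, "ry": 0, "rz": -0.05}
    - {"dx": -0.07, "dy": -0.9, "dz": 0, "rx": 0, "ry": 0, "rz": -0.05}
    - {"dx": -0.07, "dy": -0.9, "dz": 0, "rx": 0, "ry": 0, "rz": -0.05}

```text
t: 17.7
tcp_pos: [0.5474, -0.1692, 0.1764]
tool_rot: [0.828, 0.561, -0.0, -0.0]
force: [0.6, -0.2, -2.5]
finger_gap: 0.651
gripper_force: 33.7
```

move_arm:
  targets:
    - {"dx": -0.07, "dy": -0.9, "dz": 0, "rx": 0, "ry": 0, "rz": -0.05}
    - {"dx": -0.07, "dy": -0.9, "dz": 0, "rx": 0, "ry": 0, "rz": -0.05}
    - {"dx": -0.07, "dy": -0.9, "dz": 0, "rx": 0, "ry": 0, "rz": -0.05}
    - {"dx": -0.07, "dy": -0.9, "dz": 0, "rx": 0, "ry": 0, "rz": 0}
    - {"dx": -0.07, "dy": -0.9, "dz": 0, "rx": 0, "ry": 0, "rz": 0}
    - {"dx": 0, "dy": -0.8, "dz": 0, "rx": 0, "ry": 0, "rz": 0}
    - {"dx": 0, "dy": -0.2, "dz": -0.3, "rx": 0, "ry": 0, "rz": 0}
    - {"dx": 0, "dy": 0, "dz": -0.6, "rx": 0, "ry": 0, "rz": 0}
    - {"dx": 0, "dy": 0, "dz": -0.4, "rx": 0, "ry": 0, "rz": 0}
    - {"dx": 0, "dy": 0, "dz": -0.2, "rx": 0, "ry": 0, "rz": 0}

```text
t: 18.95
tcp_pos: [0.5389, -0.3037, 0.1378]
tool_rot: [0.848, 0.529, -0.0, -0.001]
force: [0.7, -0.8, -2.4]
finger_gap: 0.648
gripper_force: 33.7
```

move_arm:
  targets:
    - {"dx": 0, "dy": -0.37, "dz": 0, "rx": 0, "ry": 0, "rz": 0}
    - {"dx": 0, "dy": -0.25, "dz": -0.3, "rx": 0, "ry": 0, "rz": 0}
    - {"dx": 0, "dy": -0.05, "dz": -0.6, "rx": 0, "ry": 0, "rz": 0}
    - {"dx": 0, "dy": 0, "dz": -0.5, "rx": 0, "ry": 0, "rz": 0}
    - {"dx": 0, "dy": 0, "dz": -0.4, "rx": 0, "ry": 0, "rz": 0}
    - {"dx": 0, "dy": 0, "dz": -0.3, "rx": 0, "ry": 0, "rz": 0}
    - {"dx": 0, "dy": 0, "dz": -0.1, "rx": 0, "ry": 0, "rz": 0}
    - {"dx": 0, "dy": 0, "dz": -0.04, "rx": 0, "ry": 0, "rz": 0}
    - {"dx": 0, "dy": 0, "dz": 0, "rx": 0, "ry": 0, "rz": 0}
    - {"dx": 0, "dy": 0, "dz": 0, "rx": 0, "ry": 0, "rz": 0}

```text
t: 20.2
tcp_pos: [0.5397, -0.322, 0.0838]
tool_rot: [0.849, 0.529, 0.0, 0.0]
force: [0.5, 0.1, -2.5]
finger_gap: 0.649
gripper_force: 33.7
```

move_arm:
  targets:
    - {"dx": -0.04, "dy": 0.05, "dz": -0.08, "rx": 0, "ry": 0, "rz": 0}
    - {"dx": 0, "dy": 0, "dz": -0.04, "rx": 0, "ry": 0, "rz": 0}
    - {"dx": 0, "dy": 0, "dz": -0.04, "rx": 0, "ry": 0, "rz": 0}
    - {"dx": 0, "dy": 0, "dz": -0.02, "rx": 0, "ry": 0, "rz": 0}
    - {"dx": 0, "dy": 0, "dz": 0, "rx": 0, "ry": 0, "rz": 0}
    - {"dx": 0, "dy": 0, "dz": 0, "rx": 0, "ry": 0, "rz": 0}
    - {"dx": 0, "dy": 0, "dz": 0, "rx": 0, "ry": 0, "rz": 0}
    - {"dx": 0, "dy": 0, "dz": 0, "rx": 0, "ry": 0, "rz": 0}
    - {"dx": 0, "dy": 0, "dz": 0, "rx": 0, "ry": 0, "rz": 0}
    - {"dx": 0, "dy": 0, "dz": 0, "rx": 0, "ry": 0, "rz": 0}

```text
t: 21.45
tcp_pos: [0.5385, -0.3205, 0.0794]
tool_rot: [0.849, 0.529, 0.0, 0.0]
force: [-2.0, 2.0, 5.5]
finger_gap: 0.653
gripper_force: 34.5
```

move_arm:
  targets:
    - {"dx": 0, "dy": 0, "dz": 0, "rx": 0, "ry": 0, "rz": 0}
    - {"dx": 0, "dy": 0, "dz": 0, "rx": 0, "ry": 0, "rz": 0}
    - {"dx": 0, "dy": 0, "dz": 0, "rx": 0, "ry": 0, "rz": 0}
    - {"dx": 0, "dy": 0, "dz": 0, "rx": 0, "ry": 0, "rz": 0}
    - {"dx": 0, "dy": 0, "dz": 0, "rx": 0, "ry": 0, "rz": 0}
    - {"dx": 0, "dy": 0, "dz": 0.2, "rx": 0, "ry": 0, "rz": 0}
    - {"dx": 0, "dy": 0, "dz": 0.6, "rx": 0, "ry": 0, "rz": 0}
    - {"dx": 0, "dy": 0, "dz": 0.9, "rx": 0, "ry": 0, "rz": 0}
    - {"dx": 0, "dy": 0, "dz": 1, "rx": 0, "ry": 0, "rz": 0}
    - {"dx": 0, "dy": 0, "dz": 1, "rx": 0, "ry": 0, "rz": 0}
  claw: 100

```text
t: 22.7
tcp_pos: [0.5387, -0.3207, 0.1734]
tool_rot: [0.849, 0.529, 0.0, 0.001]
force: [-0.2, -0.4, -0.5]
finger_gap: 1.0
gripper_force: 0.0
```

move_arm:
  targets:
    - {"dx": 0, "dy": 0.4, "dz": 1, "rx": 0, "ry": 0, "rz": 0}
    - {"dx": 0, "dy": 0.8, "dz": 1, "rx": 0, "ry": 0, "rz": 0.1}
    - {"dx": 0, "dy": 1, "dz": 0.8, "rx": 0, "ry": 0, "rz": 0.1}
    - {"dx": 0, "dy": 1, "dz": 0.5, "rx": 0, "ry": 0, "rz": 0.1}
    - {"dx": 0, "dy": 1, "dz": 0, "rx": 0, "ry": 0, "rz": 0.1}
    - {"dx": 0, "dy": 1, "dz": 0, "rx": 0, "ry": 0, "rz": 0.1}
    - {"dx": 0, "dy": 1, "dz": 0, "rx": 0, "ry": 0, "rz": 0.1}
    - {"dx": 0, "dy": 1, "dz": 0, "rx": 0, "ry": 0, "rz": 0.1}
    - {"dx": 0, "dy": 1, "dz": 0, "rx": 0, "ry": 0, "rz": 0.1}
    - {"dx": 0, "dy": 1, "dz": 0, "rx": 0, "ry": 0, "rz": 0.1}

```text
t: 23.95
tcp_pos: [0.5376, -0.0887, 0.2528]
tool_rot: [0.701, 0.714, -0.0, -0.001]
force: [0.1, -0.2, -1.0]
finger_gap: 1.002
gripper_force: 0.0
```

```bash
python3 - <<'E'
from h import *
s=sensors.sense();print(s['tcp_pos'],s['tool_rot'])
snap('wrist','wr0');snap('scene','sc2')
d=np.load('pics/wr0.npz');E=d['E'];print(d['K'],(-E[:3,:3].T@E[:3,3]).round(3),E[:3,:3].round(2).tolist())
t=np.load('pics/wr0.npz')['im'];s=np.load('pics/sc2.npz')['im']
cv2.imwrite('pics/m4.png',np.vstack([cv2.resize(t,(560,350)),cv2.resize(s[150:220,170:282],None,fx=3.5,fy=3.5)[:,:392].__class__((245,560,3),np.uint8)*0+cv2.resize(s[150:220,140:300],(560,245),interpolation=cv2.INTER_CUBIC)])[:,:,::-1])
E
```

```text
[ 0.5375884  -0.08867307  0.25282557] [ 7.00537917e-01  7.13614330e-01 -4.26880761e-04 -1.01580397e-03]
[336.19602815 336.19602815 319.8860489  202.37176221] [ 0.535 -0.007  0.396] [[1.0, 0.02, -0.0], [0.02, -0.95, 0.32], [0.01, -0.32, -0.95]]
```

View pics/m4.png

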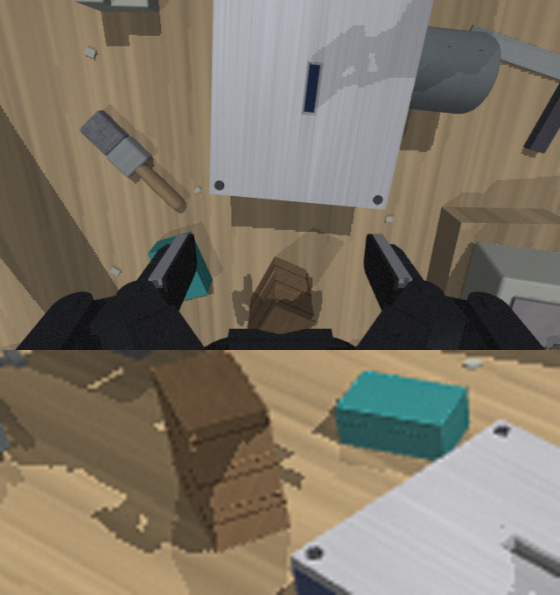

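move_arm:
  targets:
    - {"dx": -0.1, "dy": 1, "dz": 0, "rx": 0, "ry": 0, "rz": 0.03}
    - {"dx": -0.1, "dy": 1, "dz": 0, "rx": 0, "ry": 0, "rz": 0.03}
    - {"dx": -0.1, "dy": 1, "dz": 0, "rx": 0, "ry": 0, "rz": 0.03}
    - {"dx": -0.1, "dy": 1, "dz": 0.2, "rx": 0, "ry": 0, "rz": 0.03}
    - {"dx": -0.1, "dy": 1, "dz": 0.2, "rx": 0, "ry": 0, "rz": 0.03}
    - {"dx": -0.1, "dy": 1, "dz": 0, "rx": 0, "ry": 0, "rz": 0.03}
    - {"dx": -0.1, "dy": 1, "dz": 0, "rx": 0, "ry": 0, "rz": 0.03}
    - {"dx": -0.1, "dy": 1, "dz": 0, "rx": 0, "ry": 0, "rz": 0.03}
    - {"dx": -0.1, "dy": 1, "dz": 0, "rx": 0, "ry": 0, "rz": 0}
    - {"dx": -0.1, "dy": 1, "dz": 0, "rx": 0, "ry": 0, "rz": 0}

```text
t: 25.3
tcp_pos: [0.5131, 0.1598, 0.2632]
tool_rot: [0.656, 0.755, -0.001, -0.0]
force: [0.8, -0.8, -1.4]
finger_gap: 0.999
gripper_force: 0.0
```

```bash
python3 - <<'E'
from h import *
s=sensors.sense();print(s['t'],s['tcp_pos'],s['tool_rot'])
snap('wrist','wr1');snap('top','top3')
for n,roi in(('wr0',(330,60,385,140)),('top3',(310,165,360,215))):
    d=np.load(f'pics/{n}.npz');im=d['im'].astype(int);x0,y0,x1,y1=roi
    c=im[y0:y1,x0:x1];m=((c.sum(2)<230)).astype(np.uint8)
    k,l,st,ce=cv2.connectedComponentsWithStats(m)
    i=1+st[1:,4].argmax();pts=np.argwhere(l==i)[:,::-1].astype(np.float32)
    print(n,st[i],ce[i]+[x0,y0],px2w(n,ce[i]+[x0,y0],.12).round(4))
    W=np.array([px2w(n,p+[x0,y0],.12)[:2] for p in pts],np.float32)
    print(cv2.minAreaRect(W*1000))
w=np.load('pics/wr1.npz')['im'];t=np.load('pics/top3.npz')['im']
f=cv2.resize(t[160:230,290:390],(400,280),interpolation=cv2.INTER_CUBIC)
g=cv2.resize(t[165:265,160:260],(280,280),interpolation=cv2.INTER_CUBIC)
b=np.zeros((280,640,3),np.uint8);b[:,:360]=f[:,:360];b[:,360:]=g
cv2.imwrite('pics/m5.png',cv2.resize(w,None,fx=1.25,fy=1.25)[:,:,::-1])
cv2.imwrite('pics/m6.png',b[:,:,::-1])
E
```

```text
25.3 [0.513142   0.15983542 0.26318141] [ 6.55687351e-01  7.55032310e-01 -5.39665560e-04 -1.32458634e-04]
wr0 [ 18  13  18  56 648] [356.16049383 100.12962963] [ 0.5638 -0.0141  0.12  ]
((563.7900390625, -14.843585968017578), (40.80308151245117, 9.383101463317871), 85.52857208251953)
top3 [13 22 18  6 71] [331.3943662  189.74647887] [ 0.5635 -0.0156  0.12  ]
((563.4548950195312, -15.856794357299805), (40.03501892089844, 9.267322540283203), 85.74612426757812)
```

View pics/m5.png

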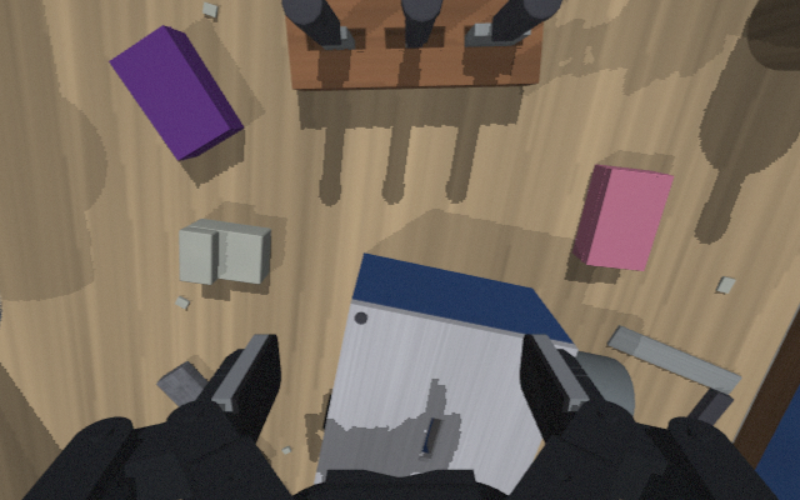

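The rack's long side runs along world x, so each blade's width also runs along world x. I turn the tool by -90° and look closer to tell the broad chisel from the claw.

move_arm:
  targets:
    - {"dx": -0.1, "dy": 0.5, "dz": 0.2, "rx": 0, "ry": 0, "rz": -0.33}
    - {"dx": -0.1, "dy": 0.5, "dz": 0.2, "rx": 0, "ry": 0, "rz": -0.33}
    - {"dx": -0.1, "dy": 0.5, "dz": 0.2, "rx": 0, "ry": 0, "rz": -0.33}
    - {"dx": -0.1, "dy": 0.5, "dz": 0, "rx": 0, "ry": 0, "rz": -0.33}
    - {"dx": -0.1, "dy": 0.5, "dz": 0, "rx": 0, "ry": 0, "rz": -0.33}
    - {"dx": -0.1, "dy": 0.5, "dz": 0, "rx": 0, "ry": 0, "rz": -0.33}
    - {"dx": -0.1, "dy": 0.5, "dz": 0, "rx": 0, "ry": 0, "rz": -0.33}
    - {"dx": -0.1, "dy": 0.5, "dz": 0, "rx": 0, "ry": 0, "rz": -0.33}
    - {"dx": 0, "dy": 0.5, "dz": 0, "rx": 0, "ry": 0, "rz": -0.33}
    - {"dx": 0, "dy": 0.5, "dz": 0, "rx": 0, "ry": 0, "rz": 0}

```text
t: 26.65
tcp_pos: [0.4937, 0.2839, 0.2784]
tool_rot: [0.997, 0.079, -0.0, 0.0]
force: [-0.8, -0.5, -0.8]
finger_gap: 1.001
gripper_force: 0.0
```

```bash
python3 - <<'E'
from h import *
s=sensors.sense();print(s['t'],s['tcp_pos'],s['tool_rot'])
snap('wrist','wr2')
w=np.load('pics/wr2.npz')['im']
cv2.imwrite('pics/m7.png',np.vstack([cv2.resize(w[60:300,160:480],(800,600),interpolation=cv2.INTER_CUBIC)])[:,:,::-1])
E
```

```text
26.65 [0.49370198 0.28394839 0.27838224] [ 9.96892513e-01  7.87723249e-02 -2.59761985e-04  4.14161845e-04]
```

View pics/m7.png

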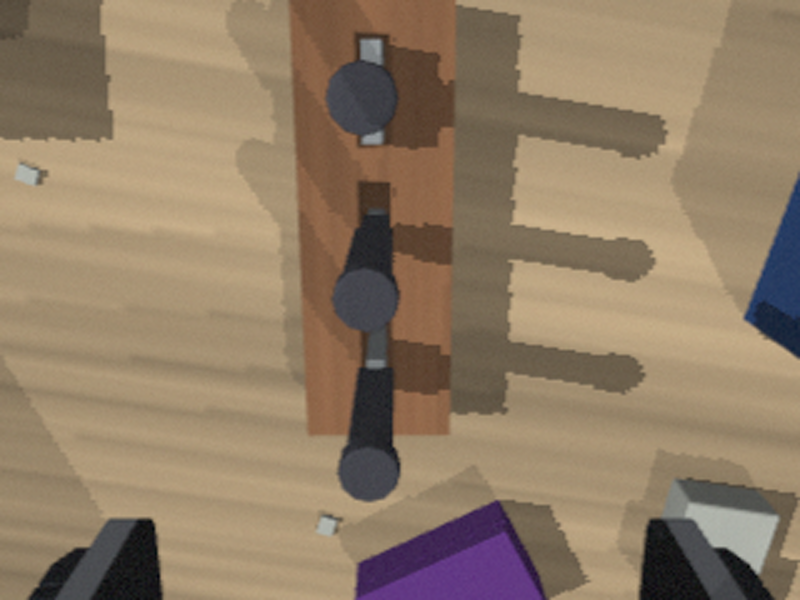

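The far chisel (head at crop (362,97), blade filling its well from (371,38) to (372,146)) is the broad one. The middle one is narrow and the near one is the claw.

```bash
python3 - <<'E'
from h import *
o=lambda a,b:(160+a/2.5-.3,60+b/2.5-.3)
print('head',px2w('wr2',o(362,97),.16).round(4))
a=px2w('wr2',o(371,39),.07);b=px2w('wr2',o(372,146),.07)
print('blade',a.round(4),b.round(4),((a+b)/2).round(4),np.linalg.norm(a-b))
for p in[(365,299),(368,471)]: print(px2w('wr2',o(*p),.16).round(4))
l=px2w('wr2',o(291,0),.04)-px2w('wr2',o(308,434),.04);r=px2w('wr2',o(456,0),.04)-px2w('wr2',o(450,434),.04)
print([np.degrees(np.arctan2(v[1],v[0])) for v in(l,r)])
s=sensors.sense()['tool_rot'];print(np.degrees(np.arctan2(s[1]**2-s[0]**2,2*s[0]*s[1])))
E
```

```text
head [0.5659 0.3069 0.16  ]
blade [0.5852 0.3101 0.07  ] [0.545  0.3037 0.07  ] [0.5651 0.3069 0.07  ] 0.04070682942693489
[0.5048 0.2971 0.16  ]
[0.4448 0.2874 0.16  ]
[np.float64(9.1031950562284), np.float64(9.379705003964988)]
-80.86365291444321
```

move_arm:
  targets:
    - {"dx": 0.7, "dy": 0.23, "dz": 0, "rx": 0, "ry": 0, "rz": 0}
    - {"dx": 0.8, "dy": 0.23, "dz": 0, "rx": 0, "ry": 0, "rz": 0}
    - {"dx": 0.8, "dy": 0.23, "dz": 0, "rx": 0, "ry": 0, "rz": 0}
    - {"dx": 0.57, "dy": 0.23, "dz": -0.3, "rx": 0, "ry": 0, "rz": 0}
    - {"dx": 0, "dy": 0, "dz": -0.8, "rx": 0, "ry": 0, "rz": 0}
    - {"dx": 0, "dy": 0, "dz": -0.9, "rx": 0, "ry": 0, "rz": 0}
    - {"dx": 0, "dy": 0, "dz": -0.5, "rx": 0, "ry": 0, "rz": 0}
    - {"dx": 0, "dy": 0, "dz": 0, "rx": 0, "ry": 0, "rz": 0}
    - {"dx": 0, "dy": 0, "dz": 0, "rx": 0, "ry": 0, "rz": 0}
    - {"dx": 0, "dy": 0, "dz": 0, "rx": 0, "ry": 0, "rz": 0}

```text
t: 27.95
tcp_pos: [0.5658, 0.3077, 0.2174]
tool_rot: [0.997, 0.078, 0.001, -0.0]
force: [0.3, 0.1, -0.6]
finger_gap: 1.003
gripper_force: 0.0
```

move_arm:
  targets:
    - {"dx": 0, "dy": -0.03, "dz": -0.6, "rx": 0, "ry": 0, "rz": 0}
    - {"dx": 0, "dy": 0, "dz": -0.8, "rx": 0, "ry": 0, "rz": 0}
    - {"dx": 0, "dy": 0, "dz": -0.8, "rx": 0, "ry": 0, "rz": 0}
    - {"dx": 0, "dy": 0, "dz": -0.8, "rx": 0, "ry": 0, "rz": 0}
    - {"dx": 0, "dy": 0, "dz": -0.8, "rx": 0, "ry": 0, "rz": 0}
    - {"dx": 0, "dy": 0, "dz": -0.6, "rx": 0, "ry": 0, "rz": 0}
    - {"dx": 0, "dy": 0, "dz": -0.25, "rx": 0, "ry": 0, "rz": 0}
    - {"dx": 0, "dy": 0, "dz": 0, "rx": 0, "ry": 0, "rz": 0}
    - {"dx": 0, "dy": 0, "dz": 0, "rx": 0, "ry": 0, "rz": 0}
    - {"dx": 0, "dy": 0, "dz": 0, "rx": 0, "ry": 0, "rz": 0}

```text
t: 29.2
tcp_pos: [0.5657, 0.3069, 0.1009]
tool_rot: [0.997, 0.078, 0.001, -0.0]
force: [0.5, -1.0, -0.9]
finger_gap: 1.003
gripper_force: 0.0
```

move_arm:
  targets:
    - {"dx": 0, "dy": 0, "dz": 0, "rx": 0, "ry": 0, "rz": 0}
    - {"dx": 0, "dy": 0, "dz": 0, "rx": 0, "ry": 0, "rz": 0}
    - {"dx": 0, "dy": 0, "dz": 0, "rx": 0, "ry": 0, "rz": 0}
    - {"dx": 0, "dy": 0, "dz": 0, "rx": 0, "ry": 0, "rz": 0}
    - {"dx": 0, "dy": 0, "dz": 0, "rx": 0, "ry": 0, "rz": 0}
    - {"dx": 0, "dy": 0, "dz": 0, "rx": 0, "ry": 0, "rz": 0}
    - {"dx": 0, "dy": 0, "dz": 0, "rx": 0, "ry": 0, "rz": 0}
    - {"dx": 0, "dy": 0, "dz": 0, "rx": 0, "ry": 0, "rz": 0}
    - {"dx": 0, "dy": 0, "dz": 0, "rx": 0, "ry": 0, "rz": 0}
    - {"dx": 0, "dy": 0, "dz": 0, "rx": 0, "ry": 0, "rz": 0}
  claw: 0
  newtons: 60

```text
t: 30.45
tcp_pos: [0.5653, 0.3068, 0.1002]
tool_rot: [0.997, 0.078, 0.0, -0.0]
force: [0.2, 1.6, 1.6]
finger_gap: 0.177
gripper_force: 59.0
```

move_arm:
  targets:
    - {"dx": 0, "dy": 0, "dz": 0.2, "rx": 0, "ry": 0, "rz": 0}
    - {"dx": 0, "dy": 0, "dz": 0.4, "rx": 0, "ry": 0, "rz": 0}
    - {"dx": 0, "dy": 0, "dz": 0.6, "rx": 0, "ry": 0, "rz": 0}
    - {"dx": 0, "dy": 0, "dz": 0.7, "rx": 0, "ry": 0, "rz": 0}
    - {"dx": 0, "dy": -0.3, "dz": 0.7, "rx": 0, "ry": 0, "rz": 0}
    - {"dx": 0, "dy": -0.6, "dz": 0.7, "rx": 0, "ry": 0, "rz": 0.1}
    - {"dx": 0, "dy": -0.8, "dz": 0.7, "rx": 0, "ry": 0, "rz": 0.2}
    - {"dx": 0, "dy": -0.8, "dz": 0.7, "rx": 0, "ry": 0, "rz": 0.25}
    - {"dx": 0, "dy": -0.8, "dz": 0.6, "rx": 0, "ry": 0, "rz": 0.25}
    - {"dx": 0, "dy": -0.8, "dz": 0.3, "rx": 0, "ry": 0, "rz": 0.25}

```text
t: 31.7
tcp_pos: [0.5656, 0.2031, 0.2424]
tool_rot: [0.938, 0.348, 0.001, 0.0]
force: [0.3, 0.4, -3.1]
finger_gap: 0.175
gripper_force: 58.5
```

move_arm:
  targets:
    - {"dx": 0, "dy": -0.9, "dz": 0, "rx": 0, "ry": 0, "rz": 0.2}
    - {"dx": 0, "dy": -0.9, "dz": 0, "rx": 0, "ry": 0, "rz": 0.2}
    - {"dx": 0, "dy": -0.9, "dz": 0, "rx": 0, "ry": 0, "rz": 0.2}
    - {"dx": 0, "dy": -0.9, "dz": 0, "rx": 0, "ry": 0, "rz": 0.2}
    - {"dx": 0, "dy": -0.9, "dz": 0, "rx": 0, "ry": 0, "rz": 0.2}
    - {"dx": 0, "dy": -0.9, "dz": 0, "rx": 0, "ry": 0, "rz": 0.2}
    - {"dx": 0, "dy": -0.9, "dz": 0, "rx": 0, "ry": 0, "rz": 0.2}
    - {"dx": 0, "dy": -0.9, "dz": 0, "rx": 0, "ry": 0, "rz": 0.1}
    - {"dx": 0, "dy": -0.9, "dz": 0, "rx": 0, "ry": 0, "rz": 0}
    - {"dx": -0.06, "dy": -0.7, "dz": 0, "rx": 0, "ry": 0, "rz": 0}

```text
t: 32.95
tcp_pos: [0.5636, -0.0171, 0.2411]
tool_rot: [0.735, 0.678, 0.0, 0.001]
force: [0.4, 0.1, -3.6]
finger_gap: 0.176
gripper_force: 58.5
```

```bash
python3 - <<'E'
from h import *
s=sensors.sense();r=s['tool_rot'];print(s['t'],s['tcp_pos'],r,np.degrees(np.arctan2(r[1]**2-r[0]**2,2*r[0]*r[1])))
snap('wrist','wr3');snap('scene','sc3')
w=np.load('pics/wr3.npz')['im'];s=np.load('pics/sc3.npz')['im']
f=lambda im,x,y,w,h,k:cv2.resize(im[y:y+h,x:x+w],None,fx=k,fy=k,interpolation=cv2.INTER_CUBIC)
cv2.imwrite('pics/m8.png',np.hstack([f(w,220,100,200,300,2),f(s,230,100,200,300,2)])[:,:,::-1])
E
```

```text
32.95 [ 0.56361305 -0.01712336  0.24112609] [7.34756446e-01 6.78330687e-01 2.97539659e-04 5.96592077e-04] -4.573307782379201
```

View pics/m8.png

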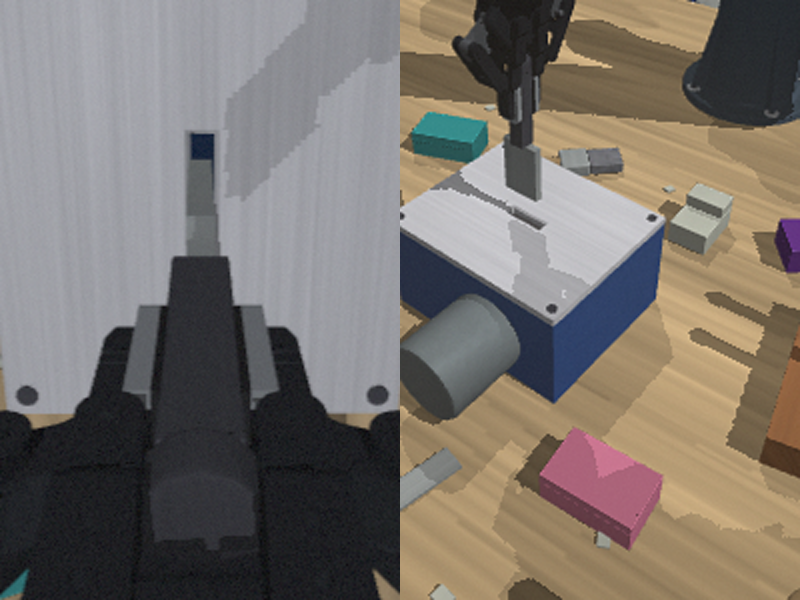

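```bash
python3 - <<'E'
from h import *
d=np.load('pics/wr3.npz')['im'].astype(int)
for r in (170,174,177,183,190,198,203): print(r,d[r,306:336].sum(1))
print(d[160:188,321].sum(1))
for uv,z in[((319.75,180),.151),((320.8,165.8),.12),((320.8,172),.12)]: print(px2w('wr3',uv,z).round(4))
E
```

```text
170 [486 478 496 496 486 482 409 371 320 217 105 126 124 127 129 119 125 104
 125 121 136 355 413 446 479 494 493 456 430 425]
174 [484 490 493 492 484 478 424 370 323 220  98 109 111 124 118 128 119 110
 102 116 139 348 415 434 475 496 484 454 432 429]
177 [489 485 486 489 484 491 424 375 324 225  98 123 122  96 118 103 123 125
 123 110 125 343 413 439 480 497 456 424 428 433]
183 [484 487 495 492 482 484 425 372 321 282 286 281 291 289 289 295 293 289
 283 247 184 351 424 439 482 493 452 434 431 433]
190 [480 485 486 489 491 491 435 354 301 293 283 284 288 294 281 283 285 279
 288 289 218 346 416 443 484 496 485 452 430 431]
198 [492 479 488 490 488 487 433 335 277 279 286 286 288 285 284 288 293 284
 291 282 283 372 419 447 483 489 458 428 442 447]
203 [476 478 488 488 492 488 439 340 283 281 279 290 277 282 284 286 284 284
 285 280 284 283 376 447 487 493 487 496 499 501]
[461 464 462 459 451 402 370 114  98 110 119 118 116 117 128 109 123 103
 117 162 293 293 288 295 285 284 295 287]
[0.5646 0.0033 0.151 ]
[0.5658 0.0068 0.12  ]
[0.5654 0.0017 0.12  ]
```

move_arm:
  targets:
    - {"dx": 0.04, "dy": 0.06, "dz": 0, "rx": 0, "ry": 0, "rz": 0}
    - {"dx": 0, "dy": 0, "dz": -0.3, "rx": 0, "ry": 0, "rz": 0}
    - {"dx": 0, "dy": 0, "dz": -0.3, "rx": 0, "ry": 0, "rz": 0}
    - {"dx": 0, "dy": 0, "dz": -0.2, "rx": 0, "ry": 0, "rz": 0}
    - {"dx": 0, "dy": 0, "dz": -0.1, "rx": 0, "ry": 0, "rz": 0}
    - {"dx": 0, "dy": 0, "dz": -0.1, "rx": 0, "ry": 0, "rz": 0}
    - {"dx": 0, "dy": 0, "dz": 0, "rx": 0, "ry": 0, "rz": 0}
    - {"dx": 0, "dy": 0, "dz": 0, "rx": 0, "ry": 0, "rz": 0}
    - {"dx": 0, "dy": 0, "dz": 0, "rx": 0, "ry": 0, "rz": 0}
    - {"dx": 0, "dy": 0, "dz": 0, "rx": 0, "ry": 0, "rz": 0}

```text
t: 34.3
tcp_pos: [0.5648, -0.0143, 0.2152]
tool_rot: [0.735, 0.679, 0.0, 0.0]
force: [1.2, 0.3, -3.7]
finger_gap: 0.183
gripper_force: 58.6
```

```bash
python3 - <<'E'
from h import *
s=sensors.sense();r=s['tool_rot'];print(s['t'],s['tcp_pos'],np.degrees(np.arctan2(r[1]**2-r[0]**2,2*r[0]*r[1])))
snap('wrist','wr4')
d=np.load('pics/wr4.npz')['im'].astype(int)
for x in(318,321,324):print(x,d[110:160,x].sum(1))
for r in range(118,160,4): print(r,d[r,300:340].sum(1))
t=d.astype(np.uint8)[90:190,260:380];cv2.imwrite('pics/m9.png',cv2.resize(t,(720,600),interpolation=cv2.INTER_CUBIC)[:,:,::-1])
E
```

```text
34.3 [ 0.56478886 -0.01433223  0.2152305 ] -4.5362024031145305
318 [483 476 479 481 479 479 485 475 478 477 473 481 478 477 477 474 473 474
 476 471 478 478 469 474 472 470 478 475 480 477 471 476 472 474 475 476
 481 466 474 470 466 475 472 469 473 474 478 472 474 470]
321 [473 472 475 470 481 474 470 474 474 477 481 467 470 474 475 475 477 471
 473 470 473 470 472 469 465 469 470 467 470 472 465 470 464 462 468 463
 466 468 465 466 467 462 465 470 460 462 461 463 460 468]
324 [478 478 475 486 483 483 473 484 476 479 480 474 475 478 476 478 474 475
 478 472 482 473 469 477 477 482 482 480 470 475 475 472 474 466 480 473
 475 476 480 480 470 478 482 476 473 478 477 479 482 472]
118 [489 502 494 496 489 484 489 476 472 473 474 480 485 482 476 478 473 482
 478 465 469 474 474 477 476 476 474 470 473 473 476 495 485 487 484 484
 475 481 492 488]
122 [484 500 506 492 487 482 488 477 483 472 480 478 484 475 472 478 472 475
 478 467 461 470 475 478 475 481 465 469 471 483 480 487 479 484 483 484
 481 482 485 496]
126 [486 488 501 492 490 485 487 477 475 481 473 486 478 476 476 475 470 481

[... 734 characters left out ...]
84 489 492
 482 477 489 491]
146 [488 491 491 483 490 484 489 482 476 479 467 480 474 478 470 485 474 477
 481 460 458 466 468 465 475 481 468 468 468 480 486 486 490 488 489 488
 482 479 488 498]
150 [480 488 487 491 482 483 490 478 477 469 470 480 476 482 467 478 474 474
 466 455 458 467 472 472 470 469 460 462 467 481 485 494 484 487 486 479
 484 482 494 495]
154 [472 486 482 483 483 489 489 484 482 471 465 470 477 478 474 473 469 479
 473 456 453 460 465 474 473 470 465 460 467 471 479 493 486 484 488 481
 483 446 430 429]
158 [481 479 487 488 486 485 485 481 472 467 469 473 481 475 471 475 466 468
 474 457 455 460 471 469 482 478 468 463 463 482 485 483 477 477 449 418
 422 426 426 425]
```

View pics/m9.png

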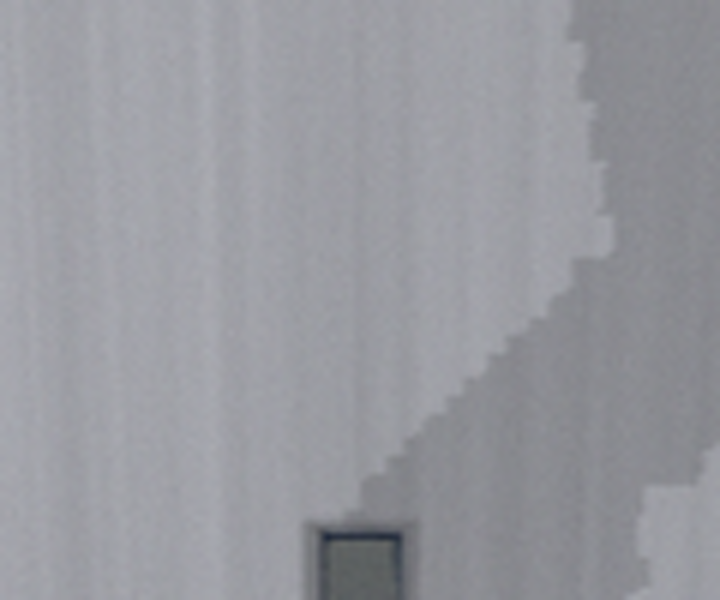

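Picture: the blade tip, at crop (325–395, 540), sits centred in the slot opening (318–403, 533) with even gaps. Lowering gently.

move_arm:
  targets:
    - {"dx": 0, "dy": 0, "dz": -0.06, "rx": 0, "ry": 0, "rz": 0}
    - {"dx": 0, "dy": 0, "dz": -0.06, "rx": 0, "ry": 0, "rz": 0}
    - {"dx": 0, "dy": 0, "dz": -0.06, "rx": 0, "ry": 0, "rz": 0}
    - {"dx": 0, "dy": 0, "dz": -0.06, "rx": 0, "ry": 0, "rz": 0}
    - {"dx": 0, "dy": 0, "dz": -0.06, "rx": 0, "ry": 0, "rz": 0}
    - {"dx": 0, "dy": 0, "dz": -0.06, "rx": 0, "ry": 0, "rz": 0}
    - {"dx": 0, "dy": 0, "dz": -0.06, "rx": 0, "ry": 0, "rz": 0}
    - {"dx": 0, "dy": 0, "dz": -0.06, "rx": 0, "ry": 0, "rz": 0}
    - {"dx": 0, "dy": 0, "dz": 0, "rx": 0, "ry": 0, "rz": 0}
    - {"dx": 0, "dy": 0, "dz": 0, "rx": 0, "ry": 0, "rz": 0}

```text
t: 35.6
tcp_pos: [0.5646, -0.0146, 0.2027]
tool_rot: [0.734, 0.679, -0.0, 0.0]
force: [-0.3, -2.7, -5.3]
finger_gap: 0.18
gripper_force: 58.6
```

move_arm:
  targets:
    - {"dx": 0, "dy": -0.03, "dz": 0, "rx": 0, "ry": 0, "rz": 0}
    - {"dx": 0, "dy": 0, "dz": -0.06, "rx": 0, "ry": 0, "rz": 0}
    - {"dx": 0, "dy": 0, "dz": -0.06, "rx": 0, "ry": 0, "rz": 0}
    - {"dx": 0, "dy": 0, "dz": -0.06, "rx": 0, "ry": 0, "rz": 0}
    - {"dx": 0, "dy": 0, "dz": -0.06, "rx": 0, "ry": 0, "rz": 0}
    - {"dx": 0, "dy": 0, "dz": -0.06, "rx": 0, "ry": 0, "rz": 0}
    - {"dx": 0, "dy": 0, "dz": -0.06, "rx": 0, "ry": 0, "rz": 0}
    - {"dx": 0, "dy": 0, "dz": -0.06, "rx": 0, "ry": 0, "rz": 0}
    - {"dx": 0, "dy": 0, "dz": 0, "rx": 0, "ry": 0, "rz": 0}
    - {"dx": 0, "dy": 0, "dz": 0, "rx": 0, "ry": 0, "rz": 0}

```text
t: 36.85
tcp_pos: [0.5646, -0.015, 0.1924]
tool_rot: [0.735, 0.679, -0.0, -0.0]
force: [0.9, -1.6, -3.1]
finger_gap: 0.181
gripper_force: 58.9
```

Forces are small. Edge is about 18 mm below the plate; 11 mm more.

move_arm:
  targets:
    - {"dx": 0, "dy": -0.02, "dz": 0, "rx": 0, "ry": 0, "rz": 0}
    - {"dx": 0, "dy": 0, "dz": -0.07, "rx": 0, "ry": 0, "rz": 0}
    - {"dx": 0, "dy": 0, "dz": -0.07, "rx": 0, "ry": 0, "rz": 0}
    - {"dx": 0, "dy": 0, "dz": -0.07, "rx": 0, "ry": 0, "rz": 0}
    - {"dx": 0, "dy": 0, "dz": -0.07, "rx": 0, "ry": 0, "rz": 0}
    - {"dx": 0, "dy": 0, "dz": -0.07, "rx": 0, "ry": 0, "rz": 0}
    - {"dx": 0, "dy": 0, "dz": -0.07, "rx": 0, "ry": 0, "rz": 0}
    - {"dx": 0, "dy": 0, "dz": -0.06, "rx": 0, "ry": 0, "rz": 0}
    - {"dx": 0, "dy": 0, "dz": 0, "rx": 0, "ry": 0, "rz": 0}
    - {"dx": 0, "dy": 0, "dz": 0, "rx": 0, "ry": 0, "rz": 0}

```text
t: 38.1
tcp_pos: [0.5648, -0.0156, 0.1806]
tool_rot: [0.735, 0.679, 0.0, 0.0]
force: [-0.3, -0.4, -3.9]
finger_gap: 0.18
gripper_force: 58.8
```

move_arm:
  targets:
    - {"dx": 0, "dy": 0, "dz": 0, "rx": 0, "ry": 0, "rz": 0}
    - {"dx": 0, "dy": 0, "dz": 0, "rx": 0, "ry": 0, "rz": 0}
    - {"dx": 0, "dy": 0, "dz": 0, "rx": 0, "ry": 0, "rz": 0}
    - {"dx": 0, "dy": 0, "dz": 0, "rx": 0, "ry": 0, "rz": 0}
    - {"dx": 0, "dy": 0, "dz": 0, "rx": 0, "ry": 0, "rz": 0}
    - {"dx": 0, "dy": 0, "dz": 0, "rx": 0, "ry": 0, "rz": 0}
    - {"dx": 0, "dy": 0, "dz": 0, "rx": 0, "ry": 0, "rz": 0}
    - {"dx": 0, "dy": 0, "dz": 0, "rx": 0, "ry": 0, "rz": 0}
    - {"dx": 0, "dy": 0, "dz": 0, "rx": 0, "ry": 0, "rz": 0}
    - {"dx": 0, "dy": 0, "dz": 0, "rx": 0, "ry": 0, "rz": 0}

```text
t: 39.35
tcp_pos: [0.5647, -0.0155, 0.1806]
tool_rot: [0.735, 0.679, 0.0, -0.0]
force: [-0.4, -0.1, -3.5]
finger_gap: 0.181
gripper_force: 58.8
```

```bash
python3 - <<'E'
from h import *
for i in range(4):
    s=sensors.sense();print(s['t'],s['tcp_pos'].round(4),s['force'].round(1),s['ft_torque'].round(2));cams.snapshot('top')
snap('scene','sc5',(130,90,390,285),3)
E
```

```text
39.35 [ 0.5647 -0.0155  0.1806] [-0.4 -0.1 -3.5] [-0.01  0.03 -0.  ]
39.4 [ 0.5647 -0.0155  0.1805] [ 0.1  0.2 -3.2] [ 0.03 -0.03 -0.03]
39.45 [ 0.5647 -0.0155  0.1805] [ 0.5 -1.  -3.3] [0.01 0.04 0.01]
39.5 [ 0.5647 -0.0155  0.1806] [-0.4 -0.2 -2.5] [-0.02 -0.01 -0.01]
```

View pics/sc5.png

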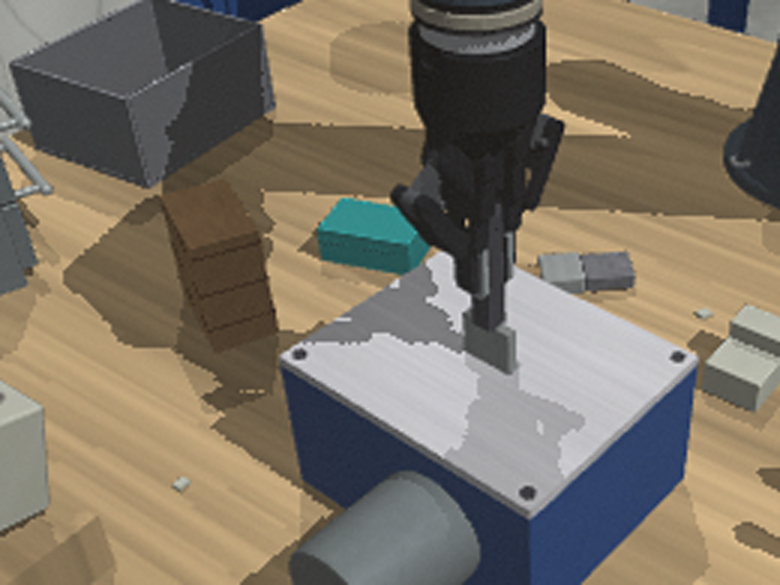

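The picture shows the column of three standing square at (225,270). The blade is about half below the plate at (490,350), and it hangs freely.

```bash
python3 -c "
from station import order
print(order.sign_off())"
```

```text
the job is handed in; nothing more can be done
None
```

The job is handed in with no verdict shown: the three cartons stand in one column, and the broad chisel is held upright and still in the slot, its edge about 30 mm below the plate and not pressing on the machine.

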